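Hold a hinge leaf in line for its pin

TASK

One leaf of a case hinge is screwed to the wooden jamb block. From the rack take the loose leaf that matches it, the one with a single middle knuckle, set it gently down upright so that its knuckle lies between the two knuckles on the block and the pin holes line up, and keep holding it there: the program finishes with the gripper still holding the leaf upright and still in that place, ready for the pin. Leave the other leaf, the pin, the pot and the tape roll where they are.

Things in the scene. Friction and masses are not known exactly. Their poses are not given: they have to be found in the camera images.
- leaf_plate (a point): Centre of the plate of the loose steel leaf to take. Plate 8 mm thick (x, its normal), 70 mm wide (y, the direction of the pin hole), 60 mm high (z up), with ONE knuckle in the middle of its lower edge. Starts upright in the rack, plate along the rack's length. Same from either face. About 0.18 kg. The other loose leaf differs only in its two knuckles.
- leaf_knuckle (a point): Centre of the loose leaf's knuckle, 43 mm straight below the plate's centre: a tube along y, 28 mm long, 20 mm outside, bore 12 mm. A neck 8 mm thick joins it to the plate, whose lower edge is 13 mm above this point.
- jamb_axis (a point): Where the loose knuckle's centre has to come: the middle of the gap between the two fixed knuckles on the jamb block, on the pin line, 52 mm above the table; y along the pin line, z up. Fixed knuckles: 20 mm outside, bore 12 mm, each 20 mm long, gap between them 33 mm. Their tops are 62 mm above the table, the highest part of the block.
- jamb: Fixed wooden jamb block, 40 mm high, 95 mm (x) by 115 mm (y); origin on the table straight under the pin line, block centre 20 mm along +x from it. The fixed leaf is screwed flat on its top on the +x side. Under the gap is a steel V saddle along y (45 degree sides, open above): a 20 mm knuckle lowered into it rests exactly on the pin line, but a leaf let go there swings over.
- rack: Fixed wooden rack, 62 mm (x) by 180 mm (y), origin under its centre. Two loose leaves stand side by side in it, at y = +46 and -46 mm (which is where changes), in slots 9.5 mm wide that take only the outer 9 mm at both ends of a plate's lower edge: slot floors 36 mm, slot walls 50 mm, plate tops 96 mm above the table. Lift leaves straight up.
- other_leaf_plate (a point): Centre of the plate of the other loose leaf in the rack, with TWO knuckles 15 mm long, 16 mm apart, on its lower edge: it does not fit and stays in the rack.
- hinge_pin: Bystander: loose steel hinge pin, 8 mm thick, 98 mm long with a bent end, lying on the table; origin under the middle of its straight part.
- screw_pot: Bystander: white pot with lid, 32 mm across, 62 mm high, origin under its centre.
- tape: Bystander: white tape roll, 62 mm across, 48 mm high, origin under its centre.

How it is judged:
On the way:
1. the leaf with the single knuckle is held up clear of the rack (height (world z) of leaf_knuckle above 0.05 m and contact force between leaf and rack below 0.1 N and contact force between leaf and the fingers above 1 N), for 0.2 s.
At the end, for the whole second after the job is handed in: The leaf's knuckle lies between the fixed knuckles, its centre within 3 mm of the pin line (across and in height) and within 4 mm of the middle of the gap, its bore parallel to the pin line within 0.12 rad, the plate upright within 0.2 rad, still, and held by the fingers (more than 1 N) (x of leaf_knuckle in the frame of jamb_axis between -0.003 and 0.003 m and z of leaf_knuckle in the frame of jamb_axis between -0.003 and 0.003 m and y of leaf_knuckle in the frame of jamb_axis between -0.004 and 0.004 m and angle between the y axis of leaf_knuckle and the y axis of jamb_axis, either way round below 0.12 rad and angle between leaf_plate's own z axis and vertical below 0.2 rad and contact force between leaf and the fingers above 1 N and linear speed of leaf below 0.02 m/s); the arm keeps its last pose, push and grip.
It fails at once if the leaf is pressed or knocked hard (over 50 N) against the jamb block (contact force between leaf and jamb above 50 N).
It fails at once if the other leaf is moved more than 15 mm (distance of other_leaf_plate from where it was at the start of the episode above 0.015 m).
It fails at once if the pin, pot or tape roll is moved more than 20 mm (distance of any of hinge_pin, screw_pot, tape from where it was at the start of the episode above 0.02 m).
It also fails if it takes over 34 s, if anything falls off the work surface, if the arm or the gripper's body presses on something with over 40 N, if the wrist force passes 120 N, or if a joint passes its speed limit or range.

ROBOT

A 6-joint arm with a two-finger parallel gripper is mounted at the origin on a cart in front of the work surface, level with it; the furniture and walls round the work are solid. World frame = base frame: x ahead of the robot, y to its left, z up, the work surface at z = 0. Lengths are in m, angles in rad, forces in N, time in s.
With the tool pointing down it reaches from about 0.275 to 0.725 m from the base axis. Payload 5.6 kg.
Tool frame: the origin (TCP) lies on the centre line of the jaws, within the pads' length; the fingertips stand 25 mm ahead of it and the grasp point (between the pads) lies 6 mm ahead of it; z points along the fingers, y is the line along which they close (so a half turn about z gives the same grasp; the last joint's range is limited). The gripper opens to 85 mm and grips with 20 to 120 N. Pads are 22 mm wide; open, the fingers measure 114 mm over their backs; the gripper's body (76 mm by 85 mm) begins 54 mm behind the grasp point. The pads swing forward as they close: fully open they stand 13 mm farther back than shut.
Start: joints at [1.406, 0.255, 0.108, 0, -1.424, -0.285], TCP at [0.239, 0.495, 0.256] pointing down, gripper open.
Joint ranges: [-2.95, 2.95], [-1.21, 1.97], [-1.09, 1.5], [-2.87, 1.71], [-2.94, -0.07], [-3.05, 3.05]. Speed limits (rad/s): [2.57, 2.57, 3.14, 3.14, 3.14, 3.14].

INTERFACE

Orientations are given as a unit quaternion [x, y, z, w].
In Python, from cell import bot gives the robot as it stands.
- The arm moves only by the tool send_rows, never from a script. Its argument "increments" is a list of rows, each an object of numbers: "dx", "dy", "dz": the shift along the world's x, y, z in mm; "yaw": the turn about the world's z in degrees; "gripper": the closure, from -1 (fully open) to 1 (shut), so that 0 is half open. A call has 1 to 5 rows; each row shifts and turns the commanded pose from where the row before left it; what a row does not reach is not made up. A row lasts 1/8 s, in which the tool goes at most 62.5 mm and 10.7 degrees, less where a joint would pass 70% of its speed; a pose out of reach is approached as far as the arm can. A call with a gripper value outside its range is refused whole. The fingers move at their own pace and stop on an object; the grip force is fixed at half the most. Time passes only in rows, so rows that do not move let the fingers close. It gives the time, the measured TCP pose, the force, the opening and the grip force at its end, in the units of the state.
- bot.get_state(): the state, without advancing time (a new reading comes with each control period).
- bot.camera(name): name is "side" or "top"; returns a dict with "frame" (480x640x3 uint8, red, green, blue), "range_z" (480x640 float32, m along the optical axis (not along the pixel's ray), 0 where there is no reading), "fx", "fy", "cx", "cy" (pixels), "dist" ([k1, k2, p1, p2, k3] as OpenCV has them; the pictures are not rectified), "origin" and "orientation" of the camera in the world. Camera axes: x right, y down, z forward; pixel columns grow to the right and rows downward; lengths in m; the calibration is good to about 2 mm. A picture is of the moment at which its call begins.
- bot.sign_off(): hands the job in; it is judged then, once.
Trained networks look in a picture, given as the dict that the camera call returned (one of the last four; its "shot" number tells which), for a name from the list of things; names that differ only in an ending like _2 or _b are one class to them, and where a whole thing is asked for, a point or a joint stands for the part that bears it (a point fixed in the world has none). Each returns a list of dicts, best first, with "confidence" (0 to 1); they miss things now and then, are a little off and sometimes report something else, mostly with a low value. They report only what shows in the picture. A call takes as long as a camera call.
- bot.boxes_of(query, picture): "extent" ([centre column, centre row, width, height] in pixels, round what is visible of it).
- bot.regions_of(query, picture): "pixels" (480x640 bool, what is visible of it) and "extent" ([centre column, centre row, width, height] in pixels, round what is visible of it).
The state is a dict: "time_s": time; "joint_positions": joint angles; "qd": joint speeds; "effort": joint torques, N m; "position": TCP position; "ee_rot": TCP orientation; "force": force on the tool from outside, world axes, zero at the start; "wrist_torque": the same for the moment, N m; "grip_width": finger opening in m; "grasp_force": force on a finger pad.
Only numpy, scipy, OpenCV 4.12 (cv2) and the standard library are available. Lean on these libraries where they do the work, as an engineer would, in place of code of your own. Each camera call takes 0.05 s, during which the arm holds its last target. There are 200 camera calls.

## Working session

There is one attempt and no reset: what is moved stays moved. The work goes in short steps, Python scripts to look and compute and a tool call to move; the robot and the scene stay as the last step left them, time stands still between calls to the robot, and variables do not carry over. Pictures are saved under pics/ and viewed, at most 10 in all, crops included, and the job is handed in when it is done.

Besides the shell and the picture viewer there is one more tool, called after "Request:" by a JSON object that holds its "op" and its "data". send_rows: Moves the arm, as the interface text tells. Its arguments: {"type":"object","properties":{"increments":{"type":"array","items":{"type":"object","properties":{"dx":{"type":"number"},"dy":{"type":"number"},"dz":{"type":"number"},"yaw":{"type":"number"},"gripper":{"type":"number"}}}}},"required":["increments"]}

```bash
mkdir -p pics; cat > h.py <<'E'
import numpy as np, cv2
from cell import bot
from scipy.spatial.transform import Rotation as R
def cloud(p):
    H,W=p["range_z"].shape
    K=np.array([[p["fx"],0,p["cx"]],[0,p["fy"],p["cy"]],[0,0,1]])
    u,v=np.meshgrid(np.arange(W),np.arange(H))
    n=cv2.undistortPoints(np.stack([u,v],-1).reshape(-1,1,2).astype(float),K,np.array(p["dist"])).reshape(H,W,2)
    z=p["range_z"]
    c=np.dstack([n[...,0]*z,n[...,1]*z,z])
    w=c@R.from_quat(p["orientation"]).as_matrix().T+np.array(p["origin"])
    w[z<=0]=np.nan
    return w
E
python3 - <<'E'
from h import *
s=bot.get_state();print(s["time_s"],s["position"],s["ee_rot"],s["grip_width"],s["force"])
for n in("side","top"):
    p=bot.camera(n);w=cloud(p);np.savez(f"{n}.npz",w=w,f=p["frame"])
    print(n,p["origin"],p["fx"])
    im=p["frame"][...,::-1].copy()
    for q in("leaf_plate","other_leaf_plate","leaf_knuckle","jamb","rack","hinge_pin","screw_pot","tape"):
        for r in bot.regions_of(q,p)[:2]:
            pts=w[r["pixels"]];pts=pts[~np.isnan(pts[:,0])]
            if len(pts)==0: continue
            print(q,round(r["confidence"],2),np.round(r["extent"]),np.round(np.median(pts,0),3),np.round(np.percentile(pts,[2,98],axis=0),3).tolist())
    cv2.imwrite(f"pics/{n}0.png",im)
E
```

```text
0.0 [0.23887193 0.49489636 0.25537084] [ 9.74808935e-01 -2.23039341e-01 -1.84537959e-04  9.79471163e-04] 0.08533544999021492 [-0.33321306 -0.16377679 -0.15871967]
side [ 0.4228712  -0.42385974  0.62506896] 439.8909564500592
leaf_plate 0.59 [254. 220.  11.  39.] [0.497 0.254 0.073] [[0.492, 0.222, 0.026], [0.513, 0.318, 0.097]]
other_leaf_plate 0.71 [245. 195.   5.  29.] [0.494 0.343 0.083] [[0.489, 0.314, 0.028], [0.5, 0.378, 0.097]]
other_leaf_plate 0.57 [345. 361.  68.  82.] [ 0.576 -0.08   0.04 ] [[0.53, -0.123, 0.007], [0.627, -0.007, 0.061]]
leaf_knuckle 0.69 [257. 223.  17.  38.] [0.497 0.253 0.072] [[0.492, 0.222, 0.026], [0.513, 0.314, 0.097]]
jamb 0.81 [346. 361.  72.  80.] [ 0.576 -0.08   0.04 ] [[0.53, -0.123, 0.007], [0.627, -0.007, 0.061]]
rack 0.6 [255. 230.  40.  76.] [0.489 0.28  0.009] [[0.467, 0.214, 0.001], [0.529, 0.387, 0.051]]
hinge_pin 0.78 [393. 314.  54.   7.] [0.692 0.018 0.007] [[0.651, 0.005, 0.003], [0.741, 0.031, 0.01]]
screw_pot 0.8 [340. 225.  12.  31.] [0.668 0.221 0.044] [[0.657, 0.215, 0.005], [0.684, 0.243, 0.063]]
tape 0.8 [310. 185.  27.  31.] [0
[... 349 characters left out ...]
[462. 256.  80.  70.] [ 0.578 -0.054  0.04 ] [[0.53, -0.114, 0.011], [0.627, 0.002, 0.06]]
rack 0.81 [240. 314. 109.  45.] [0.493 0.307 0.008] [[0.466, 0.219, 0.004], [0.526, 0.389, 0.051]]
hinge_pin 0.61 [407. 186.  12.  52.] [0.698 0.02  0.007] [[0.649, 0.008, 0.003], [0.741, 0.033, 0.01]]
hinge_pin 0.45 [461. 256.  81.  67.] [ 0.578 -0.054  0.04 ] [[0.53, -0.114, 0.01], [0.629, 0.002, 0.06]]
screw_pot 0.59 [280. 204.  21.  27.] [0.666 0.232 0.06 ] [[0.655, 0.219, 0.013], [0.682, 0.246, 0.064]]
tape 0.85 [172. 213.  43.  42.] [0.656 0.411 0.046] [[0.627, 0.383, 0.001], [0.685, 0.44, 0.05]]
tape 0.45 [462. 255.  78.  74.] [ 0.578 -0.054  0.04 ] [[0.529, -0.114, 0.004], [0.629, 0.002, 0.06]]
```

```bash
python3 - <<'E'
from h import *
S=np.load("side.npz");T=np.load("top.npz")
a=cv2.resize(S["f"][160:280,200:300,::-1],None,fx=4,fy=4,interpolation=2)[:480]
b=cv2.resize(T["f"][210:302,410:510,::-1],None,fx=4,fy=4,interpolation=2)
c=np.zeros((480,800,3),np.uint8);c[:a.shape[0],:400]=a;c[:b.shape[0],400:]=b
cv2.imwrite("pics/crop1.png",c)
def fit(P,name):
    (cx,cy),(w,h),an=cv2.minAreaRect(P[:,:2].astype(np.float32)*1000)
    m=P.mean(0);ev,V=np.linalg.eigh(np.cov(P[:,:2].T));d=V[:,1]
    print(name,len(P),"rect",round(cx,1),round(cy,1),round(w,1),round(h,1),round(an,1),"mean",np.round(m*1000,1),"dir deg from y",round(np.degrees(np.arctan(-d[0]/d[1])),2))
for n,D in(("side",S),("top",T)):
    w=D["w"].reshape(-1,3);w=w[~np.isnan(w[:,0])]
    box=lambda x0,x1,y0,y1,z0,z1:w[(w[:,0]>x0)&(w[:,0]<x1)&(w[:,1]>y0)&(w[:,1]<y1)&(w[:,2]>z0)&(w[:,2]<z1)]
    print(n)
    fit(box(.45,.55,.2,.303,.09,.1),"leafA top")
    fit(box(.45,.55,.3,.4,.09,.1),"leafB top")
    fit(box(.45,.55,.2,.4,.09,.1),"both")
    fit(box(.5,.66,-.14,.03,.034,.045),"jamb top")
    k=box(.5,.66,-.14,.03,.054,.07);fit(k,"knuckles")
    fit(k[k[:,1]>-.057],"k+");fit(k[k[:,1]<-.057],"k-")
E
```

```text
side
leafA top 110 rect 499.5 256.3 8.1 69.6 1.6 mean [499.2 252.7  95.3] dir deg from y 1.72
leafB top 84 rect 496.4 348.5 7.9 70.0 2.5 mean [496.4 344.3  94.9] dir deg from y 2.0
both 194 rect 497.9 302.5 8.2 162.0 1.9 mean [498.  292.4  95.2] dir deg from y 1.75
jamb top 3225 rect 581.8 -60.7 116.5 95.4 80.0 mean [581.3 -69.   40.7] dir deg from y -14.58
knuckles 300 rect 562.1 -57.5 75.0 19.1 80.6 mean [560.9 -60.5  59.3] dir deg from y -9.8
k+ 139 rect 566.4 -31.0 21.3 19.1 80.7 mean [565.7 -32.4  59.4] dir deg from y -1.88
k- 161 rect 557.2 -84.0 20.9 18.3 78.0 mean [556.6 -84.8  59.2] dir deg from y -6.93
top
leafA top 257 rect 497.7 260.1 8.0 69.0 1.7 mean [497.7 259.1  95.2] dir deg from y 1.74
leafB top 265 rect 494.8 351.2 8.0 69.6 1.8 mean [494.8 350.9  95.2] dir deg from y 1.89
both 522 rect 496.2 305.8 8.0 160.4 1.8 mean [496.2 305.7  95.2] dir deg from y 1.84
jamb top 3467 rect 580.1 -58.9 116.2 95.9 79.8 mean [581.4 -57.   40.2] dir deg from y -8.95
knuckles 302 rect 560.2 -55.5 73.9 18.7 79.5 mean [559.9 -55.3  59.1] dir deg from y -10.24
k+ 149 rect 564.8 -29.3 20.5 18.3 82.0 mean [564.6 -29.4  59.2] dir deg from y 3.85
k- 153 rect 555.5 -81.3 21.6 18.7 81.4 mean [555.3 -80.6  58.9] dir deg from y -7.33
```

View pics/crop1.png

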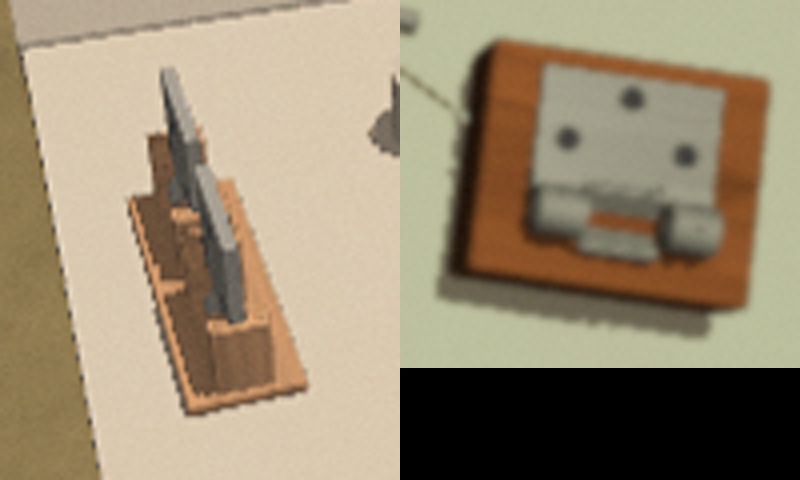

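View pics/side0.png

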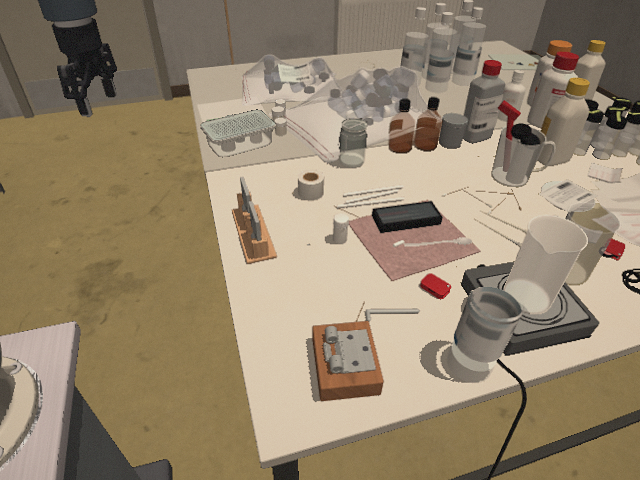

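```bash
python3 - <<'E'
from h import *
for n in("side","top"):
    w=np.load(n+".npz")["w"].reshape(-1,3);w=w[~np.isnan(w[:,0])]
    o=np.array([.4962,.3058]) if n=="top" else np.array([.498,.3035])
    a=np.radians(1.8);c=np.array([[np.cos(a),np.sin(a)],[-np.sin(a),np.cos(a)]])
    q=(w[:,:2]-o)@c.T*1000
    m=(abs(q[:,0])>5)&(abs(q[:,0])<11)&(w[:,2]>.015)&(w[:,2]<.047)
    print(n,"along-y hist of low points beside plates")
    h,e=np.histogram(q[m,1],bins=np.arange(-92,93,4))
    print([(int(x),int(k)) for x,k in zip(e[:-1]+2,h)])
E
```

```text
side along-y hist of low points beside plates
[(-90, 5), (-86, 64), (-82, 2), (-78, 0), (-74, 0), (-70, 0), (-66, 0), (-62, 0), (-58, 0), (-54, 0), (-50, 1), (-46, 2), (-42, 4), (-38, 3), (-34, 3), (-30, 1), (-26, 0), (-22, 14), (-18, 22), (-14, 0), (-10, 0), (-6, 0), (-2, 0), (2, 0), (6, 6), (10, 0), (14, 0), (18, 0), (22, 0), (26, 0), (30, 0), (34, 0), (38, 0), (42, 0), (46, 0), (50, 0), (54, 4), (58, 4), (62, 2), (66, 4), (70, 7), (74, 15), (78, 1), (82, 0), (86, 0), (90, 0)]
top along-y hist of low points beside plates
[(-90, 0), (-86, 1), (-82, 0), (-78, 1), (-74, 0), (-70, 0), (-66, 0), (-62, 0), (-58, 17), (-54, 16), (-50, 17), (-46, 15), (-42, 16), (-38, 14), (-34, 14), (-30, 0), (-26, 0), (-22, 10), (-18, 4), (-14, 1), (-10, 3), (-6, 1), (-2, 0), (2, 0), (6, 17), (10, 2), (14, 1), (18, 3), (22, 6), (26, 17), (30, 16), (34, 14), (38, 2), (42, 0), (46, 0), (50, 0), (54, 20), (58, 18), (62, 14), (66, 15), (70, 32), (74, 0), (78, 1), (82, 1), (86, 2), (90, 0)]
```

Request:
{"op": "send_rows", "data": {"increments": [{"dx": 44, "dy": -39, "dz": 0, "yaw": -10.4, "gripper": -1}, {"dx": 44, "dy": -39, "dz": 0, "yaw": -10.4, "gripper": -1}, {"dx": 43, "dy": -39, "dz": 0, "yaw": -10.4, "gripper": -1}, {"dx": 43, "dy": -39, "dz": 0, "yaw": -10.4, "gripper": -1}, {"dx": 43, "dy": -40, "dz": 0, "yaw": -10.4, "gripper": -1}]}}

```text
time_s: 1.52
position: [0.4573, 0.2979, 0.2565]
ee_rot: [0.777, -0.63, 0.0, -0.0]
force: [0.3, 0.8, -0.3]
grip_width: 0.0853
grasp_force: 0.0
```

Request:
{"op": "send_rows", "data": {"increments": [{"dx": 41, "dy": -39, "dz": -20, "yaw": -10.1, "gripper": -1}, {"dz": -50, "gripper": -0.5}, {"dz": -50, "gripper": -0.2}, {"dz": -33, "gripper": 0}, {"dz": -20, "gripper": 0.2}]}}

```text
schema error: expected keys dx, dy, dz, yaw, gripper
```

Request:
{"op": "send_rows", "data": {"increments": [{"gripper": 0.3}, {"gripper": 0.5}]}}

```text
schema error: expected keys dx, dy, dz, yaw, gripper
```

Request:
{"op": "send_rows", "data": {"increments": [{"dx": 41, "dy": -39, "dz": -20, "yaw": -10.1, "gripper": -1}, {"dx": 0, "dy": 0, "dz": -50, "yaw": 0, "gripper": -0.5}, {"dx": 0, "dy": 0, "dz": -50, "yaw": 0, "gripper": -0.2}, {"dx": 0, "dy": 0, "dz": -33, "yaw": 0, "gripper": 0}, {"dx": 0, "dy": 0, "dz": -20, "yaw": 0, "gripper": 0.2}]}}

```text
time_s: 2.15
position: [0.4964, 0.2596, 0.0813]
ee_rot: [0.72, -0.694, -0.0, 0.001]
force: [0.3, -0.6, -0.5]
grip_width: 0.0343
grasp_force: 0.0
```

Request:
{"op": "send_rows", "data": {"increments": [{"dx": 0, "dy": 0, "dz": 0, "yaw": 0, "gripper": 0.4}, {"dx": 0, "dy": 0, "dz": 0, "yaw": 0, "gripper": 0.6}]}}

```text
time_s: 2.4
position: [0.4978, 0.2608, 0.0844]
ee_rot: [0.72, -0.694, 0.0, -0.001]
force: [0.4, -1.3, 0.5]
grip_width: 0.0168
grasp_force: 0.0
```

```bash
python3 - <<'E'
from h import *
s=bot.get_state();print(s["time_s"],s["position"],s["ee_rot"],s["grip_width"],s["force"])
p=bot.camera("side");f=p["frame"][140:290,190:340,::-1];a=cv2.resize(f,None,fx=4,fy=4,interpolation=2);cv2.imwrite("pics/g1.png",a[:600])
E
```

```text
2.4 [0.49778556 0.26075259 0.08442653] [ 7.20236223e-01 -6.93728286e-01  2.75732714e-04 -8.78837422e-04] 0.016805480248762363 [ 0.37536409 -1.31239233  0.49719585]
```

View pics/g1.png

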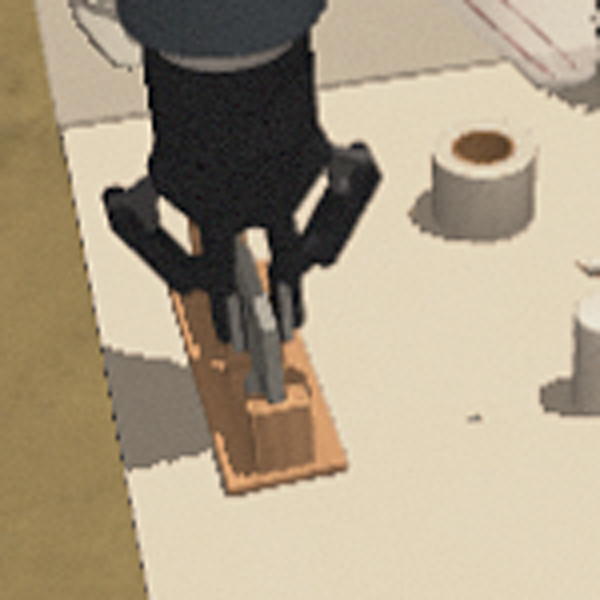

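The near (single-knuckle) plate at about (262, 330) stands between the two fingers, at (235, 320) and (290, 310). Next: close, then lift.

Request:
{"op": "send_rows", "data": {"increments": [{"dx": 0, "dy": 0, "dz": 0, "yaw": 0, "gripper": 1}, {"dx": 0, "dy": 0, "dz": 0, "yaw": 0, "gripper": 1}, {"dx": 0, "dy": 0, "dz": 0, "yaw": 0, "gripper": 1}, {"dx": 0, "dy": 0, "dz": 0, "yaw": 0, "gripper": 1}]}}

```text
time_s: 2.95
position: [0.4977, 0.2609, 0.0847]
ee_rot: [0.72, -0.694, 0.0, -0.001]
force: [-1.5, -0.3, 5.6]
grip_width: 0.007
grasp_force: 59.2
```

Request:
{"op": "send_rows", "data": {"increments": [{"dx": 0, "dy": 0, "dz": 10, "yaw": 0, "gripper": 1}, {"dx": 0, "dy": 0, "dz": 20, "yaw": 0, "gripper": 1}, {"dx": 0, "dy": 0, "dz": 25, "yaw": 0, "gripper": 1}, {"dx": 0, "dy": 0, "dz": 25, "yaw": 0, "gripper": 1}, {"dx": 0, "dy": 0, "dz": 20, "yaw": 0, "gripper": 1}]}}

```text
time_s: 3.58
position: [0.497, 0.2602, 0.1845]
ee_rot: [0.72, -0.694, -0.0, -0.0]
force: [0.1, -0.0, -2.6]
grip_width: 0.0071
grasp_force: 59.1
```

Request:
{"op": "send_rows", "data": {"increments": [{"dx": 10, "dy": -45, "dz": 0, "yaw": -2, "gripper": 1}, {"dx": 11, "dy": -55, "dz": 0, "yaw": -2, "gripper": 1}, {"dx": 11, "dy": -55, "dz": 0, "yaw": -2, "gripper": 1}, {"dx": 11, "dy": -55, "dz": 0, "yaw": -2, "gripper": 1}, {"dx": 10, "dy": -55, "dz": 0, "yaw": -2, "gripper": 1}]}}

```text
time_s: 4.2
position: [0.5499, -0.0065, 0.1835]
ee_rot: [-0.657, 0.754, 0.0, -0.0]
force: [0.5, 1.2, -0.9]
grip_width: 0.0073
grasp_force: 59.1
```

Request:
{"op": "send_rows", "data": {"increments": [{"dx": 10, "dy": -50, "dz": -10, "yaw": -2.1, "gripper": 1}, {"dx": 0, "dy": 0, "dz": -10, "yaw": 0, "gripper": 1}, {"dx": 0, "dy": 0, "dz": 0, "yaw": 0, "gripper": 1}, {"dx": 0, "dy": 0, "dz": 0, "yaw": 0, "gripper": 1}]}}

```text
time_s: 4.7
position: [0.5602, -0.0538, 0.1638]
ee_rot: [-0.644, 0.765, -0.0, 0.0]
force: [-0.7, -0.2, -1.3]
grip_width: 0.0076
grasp_force: 59.1
```

```bash
cat > m.py <<'E'
from h import *
import sys
s=bot.get_state();t=np.array(s["position"]);q=s["ee_rot"];print(s["time_s"],np.round(t*1000,1),"tooly",round(2*np.degrees(np.arctan2(q[1],q[0]))+90,2),s["grip_width"],s["force"])
ims=[]
for n in("side","top"):
    p=bot.camera(n);w=cloud(p);np.savez(f"{n}{sys.argv[1]}.npz",w=w,f=p["frame"])
    ims.append(cv2.resize(p["frame"][250:400,270:420,::-1] if n=="side" else p["frame"][180:330,390:540,::-1],(400,400),interpolation=2))
    w=w.reshape(-1,3);w=w[~np.isnan(w[:,0])]
    r=(w-t)
    # leaf-hand frame
    a=np.radians(-10);d=np.array([[np.cos(a),np.sin(a)],[-np.sin(a),np.cos(a)]])
    l=r[:,:2]@d.T*1000
    z=r[:,2]*1000
    m=(abs(l[:,0])<12)&(abs(l[:,1])<45)&(abs(l[:,1])>18)&(z>-45)&(z<20)
    P=l[m];print(n,"plate pts",m.sum(),"x pct",np.round(np.percentile(P[:,0],[3,50,97]),1),"y ext",np.round(np.percentile(P[:,1],[1,99]),1),"z ext",np.round(np.percentile(z[m],[1,99]),1),"slope deg",np.round(np.degrees(np.arctan(np.polyfit(P[:,1],P[:,0],1)[0])),2))
    m=(abs(l[:,0])<14)&(abs(l[:,1])<20)&(z<-48)&(w[:,2]>.064)
    if m.sum(): print("  knuckle pts",m.sum(),"x",np.round(np.percentile(l[m,0],[3,97]),1),"y",np.round(np.percentile(l[m,1],[3,97]),1),"z",np.round(np.percentile(z[m],[2,98]),1))
cv2.imwrite(f"pics/m{sys.argv[1]}.png",np.hstack(ims))
E
python3 m.py 1
```

```text
4.7 [560.2 -53.8 163.8] tooly 350.11 0.0076440908981557 [-0.69872764 -0.17337139 -1.30400605]
side plate pts 295 x pct [-2.7  0.2  5. ] y ext [-38.8  22.4] z ext [-43.2  12.8] slope deg 0.79
  knuckle pts 119 x [-8.3 -0.2] y [-17.3   9.3] z [-69.7 -49.7]Traceback (most recent call last):
  File "m.py", line 15, in <module>
    P=l[m];print(n,"plate pts",m.sum(),"x pct",np.round(np.percentile(P[:,0],[3,50,97]),1),"y ext",np.round(np.percentile(P[:,1],[1,99]),1),"z ext",np.round(np.percentile(z[m],[1,99]),1),"slope deg",np.round(np.degrees(np.arctan(np.polyfit(P[:,1],P[:,0],1)[0])),2))
                                                        ~~~~~~~~~~~~~^^^^^^^^^^^^^^^^^^
    return _quantile_unchecked(
        a, q, axis, out, overwrite_input, method, keepdims, weights)
    return _ureduce(a,
                    func=_quantile_ureduce_func,
    ...<5 lines>...
                    overwrite_input=overwrite_input,
                    method=method)
    r = func(a, **kwargs)
    result = _quantile(arr,
                       quantiles=q,
    ...<2 lines>...
                       out=out,
                       weights=wgt)
    slices_having_nans = np.isnan(arr[-1, ...])
                                  ~~~^^^^^^^^^
IndexError: index -1 is out of bounds for axis 0 with size 0
```

```bash
cat > m2.py <<'E'
from h import *
import sys
w=np.load(f"side{sys.argv[1]}.npz")["w"].reshape(-1,3);w=w[~np.isnan(w[:,0])]
J=np.array([.5621,-.0573]);a=np.radians(-10);d=np.array([[np.cos(a),np.sin(a)],[-np.sin(a),np.cos(a)]])
l=(w[:,:2]-J)@d.T*1000;z=w[:,2]*1000
t=bot.get_state()["position"][2]*1000
e=(abs(l[:,1]+35)<2.5)&(abs(l[:,0])<12)&(z>t-45)&(z<t+20)
print("plate end face, jamb frame: n",e.sum(),"y",np.round(np.median(l[e,1]),1))
for z0 in range(int(t)-45,int(t)+15,10):
    k=e&(z>=z0)&(z<z0+10)
    if k.sum()>2: print(z0,k.sum(),"x",np.round([l[k,0].min(),l[k,0].mean(),l[k,0].max()],1))
e=(l[:,1]>-18)&(l[:,1]<-11)&(abs(l[:,0])<14)&(z<t-48)&(z>t-78)&(z>50)
if e.sum(): print("knuckle end",e.sum(),np.round(np.percentile(np.c_[l,z][e],[0,2,50,98,100],axis=0),1).tolist())
E
python3 m2.py 1; sed -i 's/for n in("side","top")/for n in("side",)/' m.py
python3 - <<'E'
import numpy as np,cv2
f=np.load("side1.npz")["f"]
cv2.imwrite("pics/s1.png",cv2.resize(f[240:400,265:425,::-1],(600,600),interpolation=2))
E
```

```text
plate end face, jamb frame: n 158 y -34.4
118 21 x [-5.2 -1.8  1.5]
128 26 x [-4.6 -1.   3. ]
138 27 x [-4.9 -1.5  2.2]
148 27 x [-5.1 -1.5  1.8]
158 29 x [-5.2 -1.3  2.7]
168 28 x [-4.5 -1.1  2.3]
knuckle end 39 [[-10.3, -14.5, 92.6], [-10.2, -14.5, 92.9], [-6.2, -13.3, 101.9], [7.5, -11.4, 112.7], [8.6, -11.3, 114.0]]
```

View pics/s1.png

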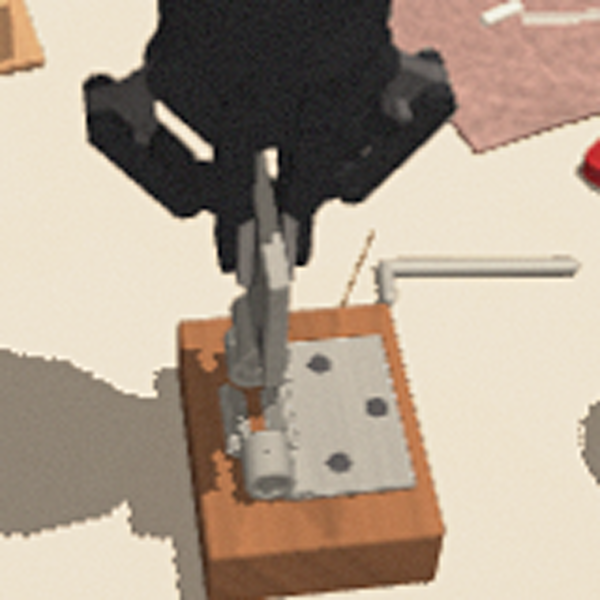

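The leaf hangs upright, and its single knuckle at about (245, 355) is above the gap near (255, 410). It sits about 1.3 mm toward -x of the pin line, so I'll correct that and lower.

Request:
{"op": "send_rows", "data": {"increments": [{"dx": 1.2, "dy": -0.5, "dz": -10, "yaw": 0, "gripper": 1}, {"dx": 0, "dy": 0, "dz": -12, "yaw": 0, "gripper": 1}, {"dx": 0, "dy": 0, "dz": -6, "yaw": 0, "gripper": 1}, {"dx": 0, "dy": 0, "dz": 0, "yaw": 0, "gripper": 1}, {"dx": 0, "dy": 0, "dz": 0, "yaw": 0, "gripper": 1}]}}

```text
time_s: 5.42
position: [0.5615, -0.0553, 0.1355]
ee_rot: [-0.643, 0.766, -0.0, 0.0]
force: [0.6, 0.5, -0.8]
grip_width: 0.0068
grasp_force: 59.1
```

```bash
python3 m.py 2; python3 m2.py 2
```

```text
5.425 [561.5 -55.3 135.5] tooly 350.03 0.006822581445677412 [ 0.56912641  0.50159451 -0.75912076]
side plate pts 271 x pct [-2.7  0.2  4.9] y ext [-39.1  21. ] z ext [-42.7  12.6] slope deg 0.07
  knuckle pts 114 x [-8.4  6.5] y [-17.5   9.6] z [-69.2 -49.7]
plate end face, jamb frame: n 155 y -35.7
90 19 x [-3.3  0.4  4.3]
100 27 x [-3.5 -0.1  3.5]
110 27 x [-3.6 -0.3  4.4]
120 25 x [-2.9  0.6  4.2]
130 26 x [-3.2 -0.2  3.9]
140 31 x [-3.4 -0.1  3.3]
knuckle end 48 [[-9.4, -17.9, 60.3], [-9.4, -17.5, 60.5], [-5.0, -14.2, 74.8], [9.7, -11.1, 83.0], [10.2, -11.0, 83.0]]
```

Request:
{"op": "send_rows", "data": {"increments": [{"dx": 0, "dy": 0.5, "dz": -4, "yaw": 0, "gripper": 1}, {"dx": 0, "dy": 0, "dz": -4, "yaw": 0, "gripper": 1}, {"dx": 0, "dy": 0, "dz": -4, "yaw": 0, "gripper": 1}, {"dx": 0, "dy": 0, "dz": -3, "yaw": 0, "gripper": 1}, {"dx": 0, "dy": 0, "dz": 0, "yaw": 0, "gripper": 1}]}}

```text
time_s: 6.1
position: [0.5611, -0.0547, 0.1199]
ee_rot: [-0.643, 0.766, 0.0, -0.0]
force: [-0.2, -0.3, -1.3]
grip_width: 0.0075
grasp_force: 59.1
```

Request:
{"op": "send_rows", "data": {"increments": [{"dx": 0, "dy": 0, "dz": -1.5, "yaw": 0, "gripper": 1}, {"dx": 0, "dy": 0, "dz": -1.5, "yaw": 0, "gripper": 1}, {"dx": 0, "dy": 0, "dz": 0, "yaw": 0, "gripper": 1}, {"dx": 0, "dy": 0, "dz": 0, "yaw": 0, "gripper": 1}]}}

```text
time_s: 6.6
position: [0.5614, -0.0547, 0.1174]
ee_rot: [-0.643, 0.766, -0.0, 0.0]
force: [0.3, 0.4, -1.6]
grip_width: 0.0073
grasp_force: 59.1
```

Request:
{"op": "send_rows", "data": {"increments": [{"dx": 0, "dy": 0, "dz": -1, "yaw": 0, "gripper": 1}, {"dx": 0, "dy": 0, "dz": -1, "yaw": 0, "gripper": 1}, {"dx": 0, "dy": 0, "dz": 0, "yaw": 0, "gripper": 1}, {"dx": 0, "dy": 0, "dz": 0, "yaw": 0, "gripper": 1}]}}

```text
time_s: 7.1
position: [0.5613, -0.0547, 0.1153]
ee_rot: [-0.643, 0.766, 0.0, 0.0]
force: [-0.1, 0.1, -1.0]
grip_width: 0.0073
grasp_force: 59.1
```

```bash
python3 m.py 3; python3 m2.py 3
```

```text
7.1 [561.3 -54.7 115.3] tooly 350.03 0.007291175828521886 [-0.14141928  0.07794579 -0.97075079]
side plate pts 260 x pct [-2.8  0.1  4.8] y ext [-39.1  19.5] z ext [-44.5  12.3] slope deg -1.4
  knuckle pts 2 x [-2.3 -2.2] y [-16.8  -7. ] z [-50.8 -50.6]
plate end face, jamb frame: n 147 y -35.2
70 25 x [-3.8 -0.3  3.7]
80 22 x [-3.9 -0.3  3.2]
90 21 x [-3.2  0.   4.1]
100 25 x [-3.5  0.2  3.9]
110 26 x [-3.8 -0.5  3.4]
120 28 x [-3.9 -0.4  3. ]
knuckle end 26 [[-9.5, -17.6, 51.5], [-9.4, -17.2, 53.3], [-6.3, -14.2, 58.7], [9.0, -11.3, 63.2], [9.0, -11.1, 64.4]]
```

View pics/m3.png

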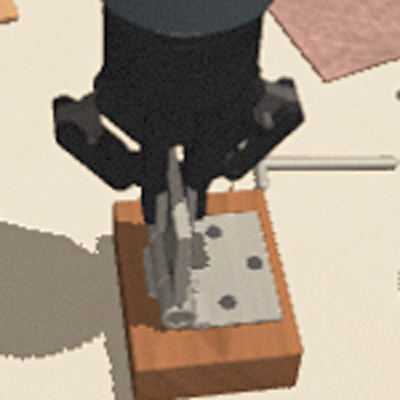

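The plate at about (175, 250) is upright. The knuckle is down between the fixed ones, with the near fixed knuckle at (180, 318), and there is no contact force yet. I'll step down gently until it touches.

Request:
{"op": "send_rows", "data": {"increments": [{"dx": 0, "dy": 0, "dz": -0.7, "yaw": 0, "gripper": 1}, {"dx": 0, "dy": 0, "dz": 0, "yaw": 0, "gripper": 1}, {"dx": 0, "dy": 0, "dz": 0, "yaw": 0, "gripper": 1}]}}

```text
time_s: 7.52
position: [0.5613, -0.0547, 0.1146]
ee_rot: [-0.643, 0.766, -0.0, -0.0]
force: [0.4, 0.3, -1.7]
grip_width: 0.0074
grasp_force: 59.1
```

Request:
{"op": "send_rows", "data": {"increments": [{"dx": 0, "dy": 0, "dz": -0.7, "yaw": 0, "gripper": 1}, {"dx": 0, "dy": 0, "dz": 0, "yaw": 0, "gripper": 1}, {"dx": 0, "dy": 0, "dz": 0, "yaw": 0, "gripper": 1}]}}

```text
time_s: 7.9
position: [0.5613, -0.0547, 0.1139]
ee_rot: [-0.643, 0.766, -0.0, 0.0]
force: [0.5, -0.3, -1.8]
grip_width: 0.0073
grasp_force: 59.1
```

Request:
{"op": "send_rows", "data": {"increments": [{"dx": 0, "dy": 0, "dz": -0.5, "yaw": 0, "gripper": 1}, {"dx": 0, "dy": 0, "dz": 0, "yaw": 0, "gripper": 1}, {"dx": 0, "dy": 0, "dz": 0, "yaw": 0, "gripper": 1}]}}

```text
time_s: 8.28
position: [0.5613, -0.0547, 0.1135]
ee_rot: [-0.643, 0.766, -0.0, 0.0]
force: [0.2, -0.2, -0.1]
grip_width: 0.0072
grasp_force: 59.4
```

Request:
{"op": "send_rows", "data": {"increments": [{"dx": 0, "dy": 0, "dz": -0.4, "yaw": 0, "gripper": 1}, {"dx": 0, "dy": 0, "dz": 0, "yaw": 0, "gripper": 1}, {"dx": 0, "dy": 0, "dz": 0, "yaw": 0, "gripper": 1}]}}

```text
time_s: 8.65
position: [0.5614, -0.0547, 0.1134]
ee_rot: [-0.643, 0.766, -0.0, 0.0]
force: [-2.1, 1.3, 4.5]
grip_width: 0.0074
grasp_force: 60.1
```

```bash
python3 m.py 4; python3 m2.py 4; python3 -c "
from cell import bot;print(bot.sign_off())"
```

```text
8.65 [561.4 -54.7 113.4] tooly 350.04 0.007403287242118178 [-2.09082122  1.30038045  4.47857084]
side plate pts 254 x pct [-2.7  0.1  4.8] y ext [-39.   18.9] z ext [-43.   12.2] slope deg -0.37
  knuckle pts 1 x [-2.7 -2.7] y [-8.8 -8.8] z [-48.2 -48.2]
plate end face, jamb frame: n 144 y -35.4
68 22 x [-3.6 -0.   3.7]
78 21 x [-4.  -0.8  3.3]
88 25 x [-3.1  0.2  4.1]
98 26 x [-3.5 -0.3  3.7]
108 25 x [-3.6 -0.3  3.4]
118 25 x [-3.7 -0.2  3.2]
knuckle end 24 [[-9.3, -17.9, 53.2], [-9.2, -17.9, 53.3], [-6.0, -14.0, 57.2], [9.1, -11.2, 62.2], [9.2, -11.1, 62.7]]
the job is handed in; nothing more can be done
None
```

The single-knuckle leaf is seated in the saddle, held upright, with its knuckle between the fixed ones, about 0.3 mm off the pin line and 0.4 mm off the gap centre by the side camera; the job was handed in at 8.7 s, and no verdict came back.

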